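# Empty the tumbling drum into its tray

## Task

Empty the small tumbling drum: push the yellow tray under it, fully home against the rear bar, and unscrew the drum's locking screw, which has a left-hand thread (clockwise, as its arrow shows), until the red line on its knob reaches the engraved line. Then turn the drum over (the spokes on its end are there to push it round) until its open port faces straight down and both black knobs have dropped into the tray. Do not touch the black knobs and do not disturb the jar.

Things in the scene. Friction and masses are not known exactly. Their poses are not given: they have to be found in the camera images.
- cradle: Blue fixed cradle. Origin on the worktop under the middle of the drum; +x away from the robot to the rear bar, +y along the drum's axis to the spokes. Drum axis along y, 125 mm up. Two end stands at y +-60 to +-72 mm: feet x +-60 mm, 30 mm high; uprights 52 mm wide, 151 mm high. Rear bar: front face at x = +60 mm, 24 mm high. Grey lock block: x +-35, y -79 to -13 mm, top 228 mm up.
- drum (a joint): Drum angle, rad: 0 = open port up; growing values carry the drum's top towards the cradle's +x; +3.14 or -3.14 = port straight down; stops at +-3.6. It may be turned either way and stays where it is left (friction 0.12 N m, about 2.5 N at a spoke). While locked it only rocks about 0.45 rad either way. Starts with the port roughly up.
- hub (a point): Centre of the spoke hub, on the drum's axis at cradle y = +105 mm, 125 mm above the worktop. Hub 32 mm across, 22 mm wide. Four round steel spokes, 10 mm thick with black ends, reach 65 mm from the axis, 90 degrees apart, square to the axis; they turn with the drum; at drum angle 0 one points straight up.
- port (a point): Middle of the drum's open port, 60 mm from the axis; turns with the drum. The drum is an eight-sided clear barrel with aluminium end discs 136 mm across (outer faces at cradle y +-49 mm); one side is open: the port, about 46 x 84 mm, trimmed in orange.
- lock_knob (a joint): Turn of the locking screw's knob in rad: 0 = screwed in (drum locked), growing as it turns clockwise seen from above; it rises 5 mm per rad. From about 1.1 the pin is clear of the drum; 1.4 = red line at the engraved line; stop at 1.65. Friction 0.04 N m; it stays where it is left.
- lock_grip (a point): Middle of the lock knob's wing, where to grip it, on the knob's vertical axis at cradle (0, -46) mm, about 253 mm above the worktop when screwed in. Black wing 42 mm long, 13 mm thick, 24 mm high (12 mm above and below this point), red line along half of its top. At knob value 0 the wing lies along the cradle's x, red end to -x.
- tray_home (a point): Where the tray's origin lies when the tray is home against the rear bar: cradle local x = -22.5 mm, on the worktop.
- tray: Loose yellow open tray, 165 (x) x 108 (y) x 34 mm high, walls 4 mm, about 0.3 kg. Origin at the centre of its underside. It starts between the stands, pulled out 45 to 75 mm towards the cradle's -x and roughly parallel to it, with 6 mm play each side. Pushed at the middle of its front wall it slides straight in until it meets the rear bar.
- knob_1: Small black ribbed knob, 19 x 25 x 19 mm, starts loose in the drum. Origin at the centre of its underside as made.
- knob_2: Second such black knob.
- screw_jar: Clear jar with red lid, 48 x 50 x 63 mm, loose bystander.
- solder_spool: Spool of solder wire, 56 mm across, 36 mm high, fixed bystander.
- multimeter: Yellow and black meter, 134 x 70 x 41 mm, fixed bystander.
- trainer_2: Green circuit board on a black base, 110 x 170 x 35 mm, fixed bystander.
Not all that is in view belongs to the job. Several things have the shape of the tray; the one meant has the colours described above.

How it is judged:
At the end, for the whole second after the job is handed in: The tray is on the worktop within 12 mm of home against the rear bar, the locking screw is turned clockwise past 1.2 rad, the drum's port faces down within 0.3 rad, and both black knobs lie at rest inside the tray (horizontal distance between tray and tray_home below 0.012 m and value of joint lock_knob above 1.2 rad and (value of joint drum between 2.84 and 3.44 rad or value of joint drum between -3.44 and -2.84 rad) and linear speed of tray below 0.02 m/s and x of knob_1 in the frame of tray between -0.0825 and 0.0825 m and y of knob_1 in the frame of tray between -0.054 and 0.054 m and z of knob_1 in the frame of tray between 0 and 0.034 m and linear speed of each of knob_1, knob_2 below 0.03 m/s and x of knob_2 in the frame of tray between -0.0825 and 0.0825 m and y of knob_2 in the frame of tray between -0.054 and 0.054 m and z of knob_2 in the frame of tray between 0 and 0.034 m); the robot touches nothing.
It fails at once if the robot touches a black knob (contact force between any of the arm, the fingers and knob_1 above 0.3 N or contact force between any of the arm, the fingers and knob_2 above 0.3 N).
It fails at once if the jar is moved by more than 2 cm (distance of screw_jar from where it was at the start of the episode above 0.02 m).
It also fails if it takes over 72 s, if anything falls off the work surface, if the arm or the gripper's body presses on something with over 40 N, if the wrist force passes 120 N, or if a joint passes its speed limit or range.

## Robot

A 6-joint arm with a two-finger parallel gripper is mounted at the origin on the work surface; the furniture and walls round the work are solid. World frame = base frame: x ahead of the robot, y to its left, z up, the work surface at z = 0. Lengths are in m, angles in rad, forces in N, time in s.
With the tool pointing down it reaches from about 0.375 to 0.9 m from the base axis. Payload 3.1 kg.
Tool frame: the origin (TCP) lies between the finger pads; the fingertips stand manip.finger_overhang ahead of it and the grasp point (between the pads) lies 5 mm behind it (manip.finger_overhang is the distance from the TCP to the fingertips, in m); z points along the fingers, y is the line along which they close (so a half turn about z gives the same grasp; the last joint's range is limited). The gripper opens to 85 mm and grips with 20 to 120 N. Pads are 22 mm wide; open, the fingers measure 114 mm over their backs; the gripper's body (76 mm by 85 mm) begins 54 mm behind the grasp point. The pads swing forward as they close: fully open they stand 13 mm farther back than shut.
Start: joints at [0.977, 0.527, 1.433, -0, 1.181, -0.178], TCP at [0.252, 0.572, 0.245] pointing down, gripper open.
Joint ranges: [-3.08, 3.08], [-0.75, 2.2], [0.22, 2.44], [-1.43, 4.57], [0, 2.65], [-2.85, 2.85]. Speed limits (rad/s): [2.79, 2.79, 3.14, 3.14, 3.14, 3.14].

## Interface

Orientations are given as a unit quaternion [x, y, z, w].
In Python, from station import manip gives the robot as it stands.
- The arm moves only by the tool drive_tool, never from a script. Its argument "plan" is a list of rows, each a list of 7 numbers: the shift along the tool's x, y, z in m, then the turn, a rotation vector about the tool's x, y, z in degrees, then the opening, from -1 (shut) to 1 (fully open). In form: [[x, y, z, wx, wy, wz, gripper], ...]. A call has 1 to 10 rows; each row shifts and turns the commanded pose from where the row before left it, along the tool's axes as they then stand; what a row does not reach is not made up. A row lasts 1/10 s, in which the tool goes at most 50 mm and 8.59 degrees, less where a joint would pass 70% of its speed; a pose out of reach is approached as far as the arm can. A call is refused whole if a number of a shift passes 0.05 or a number of a turn 8.59, either way. A call with a gripper value outside its range is refused whole. The fingers move at their own pace and stop on an object; "newtons" is the grip in N (left out, the last holds). Time passes only in rows, so rows that do not move let the fingers close. It gives the time, the measured TCP pose, the force, the opening and the grip force at its end, in the units of the state.
- manip.sense(): the state, without advancing time (a new reading comes with each control period).
- manip.snapshot(name): name is "side" or "top" or "wrist"; returns a dict with "image" (400x640x3 uint8, red, green, blue), "z_map" (400x640 float32, m along the optical axis (not along the pixel's ray), 0 where there is no reading), "fov_y" (degrees; the focal length in pixels is half the picture's height over the tangent of half this angle, whatever the lens; pixels are square), "cx", "cy" (the principal point, pixels), "extrinsics" (4x4, takes a point from camera to world coordinates); the wrist camera has in their place "mount" (4x4, takes a point from camera to tool coordinates, whose origin is the TCP and whose axes are the flange's). Camera axes: x right, y up, looking along -z (the intrinsics and any distortion apply to the point x, -y, -z); pixel columns grow to the right and rows downward; lengths in m; the calibration is good to about 2 mm. A picture is of the moment at which its call begins: read the wrist's pose just before it.
- manip.sign_off(): hands the job in; it is judged then, once.
The state is a dict: "t": time; "q": joint angles; "qd": joint speeds; "tau": joint torques, N m; "tcp_pos": TCP position; "tool_rot": TCP orientation; "force": force on the tool from outside, world axes, zero at the start; "ft_torque": the same for the moment, N m; "finger_gap": opening from 0.0 (shut) to 1.0 (fully open); "gripper_force": force on a finger pad.
Only numpy, scipy, OpenCV 4.12 (cv2) and the standard library are available. Lean on these libraries where they do the work, as an engineer would, in place of code of your own. Each camera call takes 0.05 s, during which the arm holds its last target. There are 200 camera calls.

## Working session

There is one attempt and no reset: what is moved stays moved. The work goes in short steps, Python scripts to look and compute and a tool call to move; the robot and the scene stay as the last step left them, time stands still between calls to the robot, and variables do not carry over. Pictures are saved under pics/ and viewed, at most 10 in all, crops included, and the job is handed in when it is done.

Besides the shell and the picture viewer there is one more tool, called after ">>>" in YAML: its name, and indented under it one key for each argument. drive_tool: Moves the arm, as the interface text tells. Its arguments: {"type":"object","properties":{"plan":{"type":"array"},"newtons":{"type":"number"}},"required":["plan"]}

```bash
ls; mkdir -p pics; cat > h.py <<'E'
import numpy as np,cv2
from station import manip
from scipy.spatial.transform import Rotation as R
def snap(n):
    s=manip.sense(); d=manip.snapshot(n)
    if 'extrinsics' in d: T=np.array(d['extrinsics'])
    else:
        B=np.eye(4);B[:3,:3]=R.from_quat(s['tool_rot']).as_matrix();B[:3,3]=s['tcp_pos'];T=B@np.array(d['mount'])
    z=d['z_map'];h,w=z.shape;f=h/2/np.tan(np.radians(d['fov_y'])/2)
    u,v=np.meshgrid(np.arange(w),np.arange(h))
    P=np.stack([(u-d['cx'])/f*z,-(v-d['cy'])/f*z,-z],-1)@T[:3,:3].T+T[:3,3]
    P[z==0]=np.nan
    return d,P,T,f
def save(n,im,sc=1): cv2.imwrite('pics/'+n,cv2.resize(im[...,::-1],None,fx=sc,fy=sc,interpolation=cv2.INTER_CUBIC))
E
python3 - <<'E'
from h import *
s=manip.sense();print({k:np.round(v,3) for k,v in s.items()},manip.finger_overhang)
for n in ['top','side']:
    d,P,T,f=snap(n);save(n+'0.png',d['image']);np.savez('pics/'+n+'0.npz',P=P,im=d['image'],T=T);print(n,{k:v for k,v in d.items() if k not in('image','z_map')})
E
```

```text
pics
{'t': np.float64(0.0), 'q': array([ 0.977,  0.528,  1.434,  0.   ,  1.181, -0.179]), 'qd': array([ 0.002, -0.001,  0.002, -0.   , -0.002,  0.003]), 'tau': array([ 1.0000e-03, -4.4234e+01, -1.7803e+01, -0.0000e+00,  8.0000e-03,
        0.0000e+00]), 'tcp_pos': array([0.252, 0.571, 0.244]), 'tool_rot': array([ 0.206,  0.978, -0.001, -0.   ]), 'force': array([-0.431,  0.276,  0.955]), 'ft_torque': array([-0.063,  0.073, -0.01 ]), 'gripper_force': np.float64(0.0), 'finger_gap': np.float64(1.001)} 0.014
top {'fov_y': 45.77707275714015, 'cx': 324.1033952367462, 'cy': 193.51663027487714, 'extrinsics': array([[ 0.01676876,  0.9877643 , -0.15505   ,  0.30654239],
       [-0.99978093,  0.01462193, -0.01497627, -0.02151377],
       [-0.01252589,  0.15526717,  0.9877931 ,  1.43115454],
       [ 0.        ,  0.        ,  0.        ,  1.        ]])}
side {'fov_y': 47.34906501578216, 'cx': 311.22165074739877, 'cy': 198.10222079279777, 'extrinsics': array([[ 0.997296  , -0.05532849,  0.04836775,  0.56773389],
       [ 0.07062942,  0.53980168, -0.83882396, -1.22598184],
       [ 0.02030187,  0.83997197,  0.54224988,  0.95517562],
       [ 0.        ,  0.        ,  0.        ,  1.        ]])}
```

View pics/top0.png

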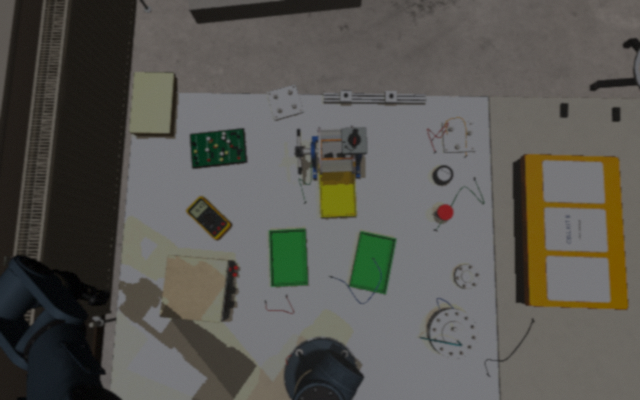

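View pics/side0.png

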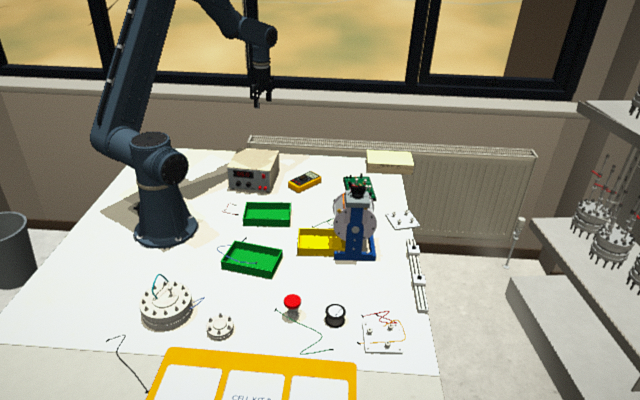

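```bash
python3 - <<'E'
from h import *
D=np.load('pics/top0.npz');P=D['P'];im=D['im']
save('crop1.png',im[110:225,280:400],5)
hsv=cv2.cvtColor(im,cv2.COLOR_RGB2HSV).astype(int)
sub=np.zeros(im.shape[:2],bool);sub[100:230,280:400]=1
def rep(n,m):
    p=P[m&sub];
    if len(p)<3: print(n,len(p));return
    r=cv2.minAreaRect((p[:,:2]*1000).astype(np.float32));print(n,len(p),'rect',np.round(r[0],1),np.round(r[1],1),round(r[2],1),'z',np.round(np.percentile(p[:,2],[5,50,95]),3))
yel=(hsv[...,0]>20)&(hsv[...,0]<34)&(hsv[...,1]>150)
rep('tray',yel); rep('trayrim',yel&(P[...,2]>.028)&(P[...,2]<.042))
rep('block',(abs(P[...,2]-.228)<.005)&(hsv[...,1]<80));rep('wing',(P[...,2]>.25)&(P[...,2]<.28))
blue=(hsv[...,0]>100)&(hsv[...,0]<125)&(hsv[...,1]>120)
rep('blue151',blue&(abs(P[...,2]-.151)<.008)); rep('bluelow',blue&(P[...,2]<.04));rep('bluebar',blue&(abs(P[...,2]-.024)<.004))
for n,m in (('jar red',(hsv[...,1]>150)&((hsv[...,0]<8)|(hsv[...,0]>172))&(np.mgrid[:400,:640][1]>420)&(np.mgrid[:400,:640][1]<470)),):
    p=P[m];print(n,np.nanmean(p,0))
E
```

```text
tray 1485 rect [528.4 -39.9] [138.3 101.8] 4.4 z [nan nan nan]
trayrim 77 rect [497.8 -11.6] [157.3  77.8] 42.6 z [0.029 0.033 0.039]
block 486 rect [638.8 -80. ] [71.2 65.9] 2.4 z [0.224 0.228 0.232]
wing 87 rect [637.9 -79.7] [12.8 39.6] 85.2 z [0.254 0.262 0.266]
blue151 29 rect [632.2  32.3] [36.7  8.5] 0.2 z [0.144 0.148 0.154]
bluelow 34 rect [642.6 -32.4] [129.  133.1] 2.7 z [0.02  0.027 0.034]
bluebar 17 rect [643.5 -32.3] [124.9 131.3] 3.6 z [0.02  0.025 0.027]
jar red [ 0.47250884 -0.35091976  0.06200656]
```

View pics/crop1.png

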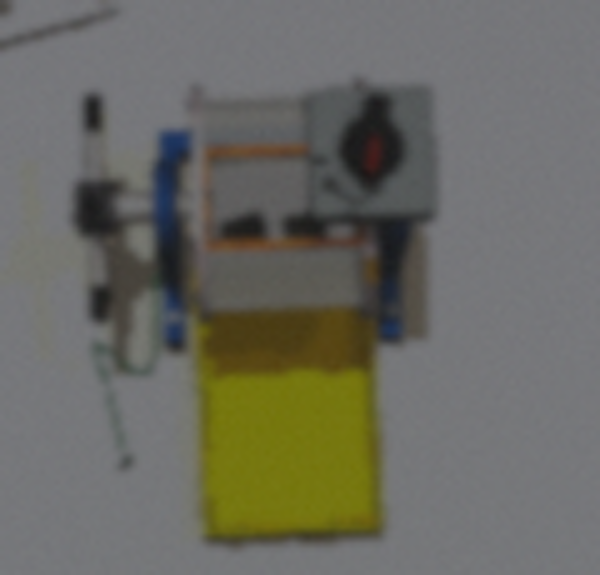

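Yellow tray at about (338,195) in the top view. The green trays at (289,257) and (373,262) are the wrong colour. The enlarged crop shows the yellow tray running in under the drum, so that is the one. The lock block is right of the drum with the wing along cradle x and its red line to −x, and the spokes are on the left. Cradle yaw is about +3°, with the origin near (0.636, −0.034). I'll go above the lock knob first.

>>> drive_tool:
  plan:
    - [-0.031,-0.022,-0.011,0,0,0,1]
    - [-0.031,-0.022,-0.011,0,0,0,1]
    - [-0.031,-0.022,-0.011,0,0,0,1]
    - [-0.031,-0.022,-0.011,0,0,0,1]
    - [-0.031,-0.022,-0.011,0,0,0,1]
    - [-0.031,-0.022,-0.011,0,0,0,1]
    - [-0.031,-0.022,-0.011,0,0,0,1]
    - [-0.031,-0.022,-0.011,0,0,0,1]
    - [-0.031,-0.022,-0.011,0,0,0,1]
    - [-0.031,-0.022,-0.011,0,0,0,1]

```text
t: 1.1
tcp_pos: [0.4474, 0.2438, 0.3554]
tool_rot: [0.206, 0.978, -0.0, -0.0]
force: [1.3, 0.1, -0.1]
finger_gap: 0.997
gripper_force: 0.0
```

>>> drive_tool:
  plan:
    - [-0.031,-0.022,0,0,0,0,1]
    - [-0.031,-0.022,0,0,0,0,1]
    - [-0.031,-0.022,0,0,0,0,1]
    - [-0.031,-0.022,0,0,0,0,1]
    - [-0.031,-0.022,0,0,0,0,1]
    - [-0.031,-0.022,0,0,0,0,1]
    - [0,0,0,0,0,-7,1]
    - [0,0,0,0,0,-7,1]
    - [0,0,0,0,0,-7,1]
    - [0,0,0,0,0,-6,1]

```text
t: 2.1
tcp_pos: [0.5636, 0.0491, 0.3546]
tool_rot: [-0.03, 1.0, 0.0, -0.001]
force: [0.6, 1.0, 0.3]
finger_gap: 0.999
gripper_force: 0.0
```

```bash
python3 - <<'E'
from h import *
s=manip.sense();print(s['t'],np.round(s['q'],3),np.round(s['tcp_pos'],4),np.round(R.from_quat(s['tool_rot']).as_matrix(),3))
d,P,T,f=snap('wrist');save('w1.png',d['image']);print(T.round(3))
np.savez('pics/w1.npz',P=P,im=d['image'])
E
```

```text
2.1 [-0.111  0.338  1.438  0.     1.367 -1.741] [0.5636 0.0491 0.3546] [[-0.998 -0.059 -0.002]
 [-0.059  0.998  0.   ]
 [ 0.002  0.    -1.   ]]
[[-0.059 -0.957 -0.284  0.49 ]
 [ 0.998 -0.057 -0.017  0.046]
 [-0.    -0.285  0.959  0.482]
 [ 0.     0.     0.     1.   ]]
```

View pics/w1.png

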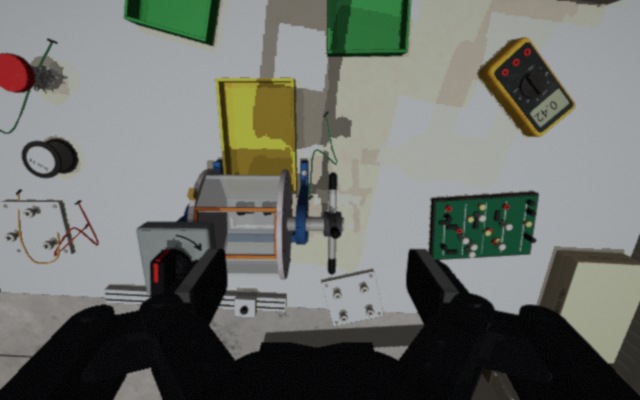

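The wrist view shows the wing at (160,270) on the lock block, the yellow tray at (258,125) and the hub at (332,225). I'll refine the cradle pose from this view.

```bash
python3 - <<'E'
from h import *
D=np.load('pics/w1.npz');P=D['P'];im=D['im'];hsv=cv2.cvtColor(im,cv2.COLOR_RGB2HSV).astype(int)
v,u=np.mgrid[:400,:640]
def rep(n,m):
    p=P[m];p=p[~np.isnan(p[:,0])]
    if len(p)<5: print(n,len(p));return
    r=cv2.minAreaRect((p[:,:2]*1000).astype(np.float32));print(n,len(p),np.round(r[0],1),np.round(r[1],1),round(r[2],1),'z',np.round(np.percentile(p[:,2],[2,50,98]),3),'med',p.mean(0).round(3))
box=lambda a,b,c,d:(u>=a)&(u<b)&(v>=c)&(v<d)
rep('block',box(130,215,215,300)&(abs(P[...,2]-.228)<.003))
rep('wing',box(140,192,240,300)&(P[...,2]>.255)&(P[...,2]<.275))
yel=(hsv[...,0]>20)&(hsv[...,0]<34)&(hsv[...,1]>130)
rep('rim',box(205,305,70,180)&yel&(abs(P[...,2]-.034)<.004))
rep('trayall',box(205,305,70,180)&yel&(P[...,2]<.04))
sp=box(322,345,165,280)&(P[...,2]>.06)
rep('spokes',sp)
p=P[sp]
for z in np.arange(.06,.21,.01):
    q=p[abs(p[:,2]-z)<.005]
    if len(q):print(round(z,3),len(q),q.min(0).round(3)[:2],q.max(0).round(3)[:2])
rep('blueup',box(290,312,160,250)&(hsv[...,0]>95)&(hsv[...,0]<130)&(hsv[...,1]>100)&(P[...,2]>.13))
E
```

```text
block 2055 [637.  -76.4] [68.1 65.7] 3.2 z [0.225 0.227 0.228] med [ 0.62  -0.08   0.227]
wing 659 [633.5 -75.8] [13.2 35. ] 86.1 z [0.256 0.262 0.264] med [ 0.63  -0.075  0.261]
rim 669 [530.2 -37. ] [141.3 107.8] 2.9 z [0.03  0.033 0.034] med [ 0.513 -0.034  0.033]
trayall 7142 [534.2 -40.1] [148.3 114.2] 3.3 z [0.001 0.003 0.033] med [ 0.526 -0.041  0.007]
spokes 1114 [630.2  74.2] [126.6  26.2] 2.3 z [0.115 0.134 0.187] med [0.625 0.073 0.136]
0.11 22 [0.567 0.066] [0.578 0.076]
0.12 308 [0.568 0.062] [0.622 0.087]
0.13 299 [0.606 0.061] [0.679 0.088]
0.14 352 [0.618 0.063] [0.693 0.085]
0.15 14 [0.62  0.069] [0.625 0.077]
0.16 13 [0.618 0.069] [0.621 0.077]
0.17 16 [0.616 0.069] [0.62  0.077]
0.18 37 [0.614 0.068] [0.623 0.079]
0.19 53 [0.614 0.069] [0.623 0.078]
blueup 353 [629.3  35. ] [44.2 11.9] 2.9 z [0.132 0.147 0.15 ] med [0.627 0.035 0.145]
```

>>> drive_tool:
  plan:
    - [-0.0166,-0.0328,0,0,0,0,1]
    - [-0.0166,-0.0328,0,0,0,0,1]
    - [-0.0166,-0.0328,0,0,0,0,1]
    - [-0.0166,-0.0328,0,0,0,0,1]
    - [0,0,0.02,0,0,0,1]
    - [0,0,0.03,0,0,0,1]
    - [0,0,0.025,0,0,0,0.2]
    - [0,0,0.0126,0,0,0,-0.2]
    - [0,0,0.012,0,0,0,-0.3]
    - [0,0,0,0,0,0,-0.3]

```text
t: 3.15
tcp_pos: [0.6368, -0.0777, 0.2542]
tool_rot: [-0.027, 1.0, 0.0, -0.001]
force: [-0.5, 0.1, 0.1]
finger_gap: 0.351
gripper_force: 0.0
```

```bash
python3 - <<'E'
from h import *
s=manip.sense();print(s['t'],np.round(s['q'],3),np.round(s['tcp_pos'],4),s['finger_gap'],s['force'])
d,P,T,f=snap('wrist');save('w2.png',d['image'])
E
```

```text
3.15 [-0.295  0.542  1.377 -0.     1.226 -1.921] [ 0.6368 -0.0777  0.2542] 0.3513373948737282 [-0.45680053  0.06061889  0.09413258]
```

View pics/w2.png

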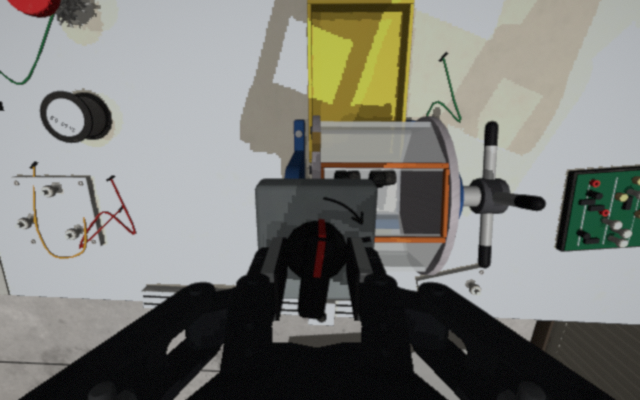

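The wing is centred between the pads at about (317,265), with its red line to −x. I'll close on it.

>>> drive_tool:
  plan:
    - [0,0,0,0,0,0,-1]
    - [0,0,0,0,0,0,-1]
    - [0,0,0,0,0,0,-1]
    - [0,0,0,0,0,0,-1]
    - [0,0,0,0,0,0,-1]
  newtons: 40

```text
t: 3.7
tcp_pos: [0.6383, -0.078, 0.2567]
tool_rot: [-0.028, 1.0, -0.0, 0.001]
force: [0.7, 0.7, 2.1]
finger_gap: 0.142
gripper_force: 43.7
```

>>> drive_tool:
  plan:
    - [0,0,-0.0007,0,0,8.3,-1]
    - [0,0,-0.0007,0,0,8.3,-1]
    - [0,0,-0.0007,0,0,8.3,-1]
    - [0,0,-0.0007,0,0,8.3,-1]
    - [0,0,-0.0007,0,0,8.3,-1]

```text
t: 4.2
tcp_pos: [0.6384, -0.0775, 0.2603]
tool_rot: [0.331, 0.944, 0.001, 0.001]
force: [2.0, 1.9, 2.0]
finger_gap: 0.14
gripper_force: 43.5
```

>>> drive_tool:
  plan:
    - [0,0,-0.0007,0,0,8.3,-1]
    - [0,0,-0.0007,0,0,8.3,-1]
    - [0,0,-0.0007,0,0,8.3,-1]
    - [0,0,-0.0007,0,0,8.3,-1]
    - [0,0,-0.0007,0,0,8.3,-1]
    - [0,0,0,0,0,0,-1]
    - [0,0,0,0,0,0,-1]

```text
t: 4.9
tcp_pos: [0.6388, -0.0773, 0.2638]
tool_rot: [0.64, 0.768, 0.002, 0.001]
force: [2.7, 3.7, 4.5]
finger_gap: 0.14
gripper_force: 43.9
```

>>> drive_tool:
  plan:
    - [0,0,0,0,0,0,0]
    - [0,0,0,0,0,0,0]
    - [0,0,0,0,0,0,0.2]
    - [0,0,-0.02,0,0,0,0.2]
    - [0,0,-0.04,0,0,0,0]
    - [0,0,-0.04,0,0,0,0]
    - [0,0,0,0,0,0,0]

```text
t: 5.6
tcp_pos: [0.6401, -0.0791, 0.3693]
tool_rot: [0.641, 0.767, 0.002, 0.006]
force: [1.1, 0.4, 0.1]
finger_gap: 0.498
gripper_force: 0.0
```

```bash
python3 - <<'E'
from h import *
s=manip.sense();print(s['t'],np.round(s['q'],3),np.round(s['tcp_pos'],4),np.round(R.from_quat(s['tool_rot']).as_matrix(),3))
d,P,T,f=snap('wrist');m=(P[...,2]>.26)&(P[...,2]<.285)&(abs(P[...,0]-.637)<.03)&(abs(P[...,1]+.078)<.03)
p=P[m];r=cv2.minAreaRect((p[:,:2]*1000).astype(np.float32));print(len(p),r,np.percentile(p[:,2],[2,50,98]))
hsv=cv2.cvtColor(d['image'],cv2.COLOR_RGB2HSV).astype(int)
q=P[m&(hsv[...,1]>150)&((hsv[...,0]<8)|(hsv[...,0]>172))];print('red',len(q),q.mean(0) if len(q) else '')
E
```

```text
5.6 [-2.960e-01  4.460e-01  1.225e+00 -1.000e-03  1.458e+00 -4.740e-01] [ 0.6401 -0.0791  0.3693] [[-0.177  0.984  0.012]
 [ 0.984  0.177 -0.004]
 [-0.006  0.011 -1.   ]]
845 ((638.2135009765625, -75.82830047607422), (12.652806282043457, 41.679603576660156), 10.27382755279541) [0.26384964 0.2688465  0.27061028]
red 153 [ 0.63614894 -0.06404832  0.26891427]
```

The lock knob measures about 1.44 rad, past the 1.4 line. Next is the tray.

>>> drive_tool:
  plan:
    - [0,0,0,0,0,7,-1]
    - [0.0081,-0.038,0,0,0,0,-1]
    - [0.0081,-0.038,0,0,0,0,-1]
    - [0.0081,-0.038,0,0,0,0,-1]
    - [0.0081,-0.038,0,0,0,0,-1]
    - [0.0081,-0.038,0.03,0,0,0,-1]
    - [0.0081,-0.038,0.03,0,0,0,-1]
    - [0,0,0.04,0,0,0,-1]
    - [0,0,0.04,0,0,0,-1]
    - [0,0,0.04,0,0,0,-1]

```text
t: 6.65
tcp_pos: [0.4056, -0.0417, 0.181]
tool_rot: [0.687, 0.727, -0.0, -0.0]
force: [0.8, -0.8, -0.6]
finger_gap: 0.001
gripper_force: 0.0
```

>>> drive_tool:
  plan:
    - [0,0,0.04,0,0,0,-1]
    - [0,0,0.04,0,0,0,-1]
    - [0,0,0.02,0,0,0,-1]
    - [0,0,0,-5,0,0,-1]
    - [0,0,0,-5,0,0,-1]
    - [0,0,0,0,0,0,-1]

```text
t: 7.25
tcp_pos: [0.4043, -0.0388, 0.0812]
tool_rot: [0.686, 0.724, 0.056, 0.046]
force: [-0.3, 0.7, -0.2]
finger_gap: -0.0
gripper_force: 0.0
```

```bash
python3 - <<'E'
from h import *
s=manip.sense();print(s['t'],np.round(s['q'],3),np.round(s['tcp_pos'],4),s['force'],np.round(R.from_quat(s['tool_rot']).as_matrix(),3))
E
```

```text
7.25 [-0.429  0.574  2.211  0.322  0.246 -0.792] [ 0.4043 -0.0388  0.0812] [-0.31528801  0.6639737  -0.20822845] [[-0.056  0.988  0.143]
 [ 0.998  0.053  0.019]
 [ 0.011  0.144 -0.99 ]]
```

>>> drive_tool:
  plan:
    - [-0.002,0.011,0.002,0,0,0,-1]
    - [-0.002,0.011,0.002,0,0,0,-1]
    - [-0.002,-0.003,0.018,0,0,0,-1]
    - [0,-0.003,0.018,0,0,0,-1]
    - [0,-0.003,0.018,0,0,0,-1]
    - [0,0,0,0,0,0,-1]

```text
t: 7.85
tcp_pos: [0.4294, -0.0439, 0.0253]
tool_rot: [0.685, 0.725, 0.057, 0.047]
force: [0.8, -0.4, -0.2]
finger_gap: -0.0
gripper_force: 0.0
```

```bash
python3 - <<'E'
from h import *
s=manip.sense();print(s['t'],np.round(s['q'],3),np.round(s['tcp_pos'],4),s['force'],np.round(R.from_quat(s['tool_rot']).as_matrix(),3))
E
```

```text
7.85 [-0.413  0.729  2.17   0.582  0.137 -1.042] [ 0.4294 -0.0439  0.0253] [ 0.83936798 -0.37239929 -0.15981253] [[-0.057  0.988  0.146]
 [ 0.998  0.055  0.018]
 [ 0.01   0.147 -0.989]]
```

>>> drive_tool:
  plan:
    - [0,0.012,0.0018,0,0,0,-1]
    - [0,0.012,0.0018,0,0,0,-1]
    - [0,0.012,0.0018,0,0,0,-1]
    - [0,0.012,0.0018,0,0,0,-1]
    - [0,0.01,0.0015,0,0,0,-1]
    - [0,0.008,0.0012,0,0,0,-1]
    - [0,0.006,0.0009,0,0,0,-1]

```text
t: 8.55
tcp_pos: [0.5022, -0.0398, 0.0276]
tool_rot: [0.685, 0.725, 0.057, 0.048]
force: [-3.9, 0.2, 2.1]
finger_gap: -0.002
gripper_force: 1.9
```

>>> drive_tool:
  plan:
    - [0,0.003,0.0004,0,0,0,-1]
    - [0,0.003,0.0004,0,0,0,-1]
    - [0,0.003,0.0004,0,0,0,-1]

```text
t: 8.85
tcp_pos: [0.5104, -0.0391, 0.0274]
tool_rot: [0.685, 0.725, 0.057, 0.048]
force: [-4.0, -0.1, 3.4]
finger_gap: 0.002
gripper_force: 2.3
```

>>> drive_tool:
  plan:
    - [0,0.003,0.0005,0,0,0,-1]
    - [0,0.003,0.0005,0,0,0,-1]

```text
t: 9.05
tcp_pos: [0.5175, -0.0391, 0.0273]
tool_rot: [0.685, 0.725, 0.057, 0.049]
force: [-4.6, 0.2, 3.1]
finger_gap: -0.006
gripper_force: 2.3
```

>>> drive_tool:
  plan:
    - [0,0.003,0.0005,0,0,0,-1]
    - [0,0.003,0.0005,0,0,0,-1]

```text
t: 9.25
tcp_pos: [0.5187, -0.0374, 0.0266]
tool_rot: [0.685, 0.726, 0.055, 0.044]
force: [-17.1, -3.9, 11.5]
finger_gap: -0.003
gripper_force: 8.9
```

>>> drive_tool:
  plan:
    - [0,-0.02,-0.003,0,0,0,-1]
    - [0,-0.03,-0.004,0,0,0,-1]
    - [0,-0.02,-0.04,0,0,0,-1]
    - [0,0,-0.045,4.2,0,0,-1]
    - [0,0,-0.045,4.2,0,0,-1]
    - [0,0,-0.045,0,0,0,-1]
    - [0.02,0,-0.045,0,0,0,-1]
    - [0.04,0.02,-0.03,0,0,0,-1]
    - [0.04,0.03,0,0,0,0,-1]
    - [0.03,0.03,0,0,0,0,-1]

```text
t: 10.25
tcp_pos: [0.5113, 0.0878, 0.273]
tool_rot: [0.686, 0.727, 0.009, 0.003]
force: [0.1, -1.5, 0.5]
finger_gap: -0.002
gripper_force: 0.0
```

```bash
python3 - <<'E'
from h import *
s=manip.sense();print(s['t'],np.round(s['q'],3),np.round(s['tcp_pos'],4),s['force'],np.round(R.from_quat(s['tool_rot']).as_matrix(),3))
d,P,T,f=snap('top');im=d['image'];hsv=cv2.cvtColor(im,cv2.COLOR_RGB2HSV).astype(int)
yel=(hsv[...,0]>20)&(hsv[...,0]<34)&(hsv[...,1]>150);yel[:, :300]=0;yel[:,400:]=0;yel[:110]=0;yel[230:]=0
p=P[yel&(P[...,2]<.045)];print(len(p),np.percentile(p,[1,3,50,97,99],axis=0).round(3))
save('t2.png',im[110:225,260:400],4)
E
```

```text
10.25 [-0.051  0.343  1.675  0.011  1.108 -0.114] [0.5113 0.0878 0.273 ] [ 0.07998379 -1.4534838   0.45103446] [[-0.058  0.998  0.016]
 [ 0.998  0.058  0.009]
 [ 0.008  0.017 -1.   ]]
670 [[ 0.531 -0.088 -0.002]
 [ 0.533 -0.085 -0.001]
 [ 0.566 -0.037  0.004]
 [ 0.595  0.01   0.035]
 [ 0.596  0.013  0.036]]
```

>>> drive_tool:
  plan:
    - [0.025,0.035,-0.005,0,0,0,-1]
    - [0.025,0.035,-0.005,0,0,0,-1]
    - [0.025,0.035,-0.005,0,0,0,-1]
    - [0,0.01,0,0,-8,0,-1]
    - [0,0,0,0,-8,0,-1]
    - [0,0,0,0,-8,0,-1]
    - [0,0,0,0,-8,0,-1]
    - [0,0,0,0,-8,0,-1]
    - [0,0,0,0,-8,0,-1]
    - [0,0,0,0,-8,0,-1]

```text
t: 11.3
tcp_pos: [0.62, 0.1687, 0.2871]
tool_rot: [0.608, 0.642, -0.316, 0.344]
force: [0.8, -0.6, 0.2]
finger_gap: -0.001
gripper_force: 0.0
```

```bash
python3 - <<'E'
from h import *
s=manip.sense();print(s['t'],np.round(s['q'],3),np.round(s['tcp_pos'],4),s['force'],np.round(R.from_quat(s['tool_rot']).as_matrix(),3))
d,P,T,f=snap('wrist');save('w3.png',d['image']);np.savez('pics/w3.npz',P=P,im=d['image'],T=T)
E
```

```text
11.3 [ 0.433  0.75   1.222 -0.883  1.622  0.548] [0.62   0.1687 0.2871] [ 0.77849863 -0.60591328  0.21495815] [[-0.024  0.998  0.057]
 [ 0.563  0.061 -0.824]
 [-0.826  0.012 -0.564]]
```

View pics/w3.png

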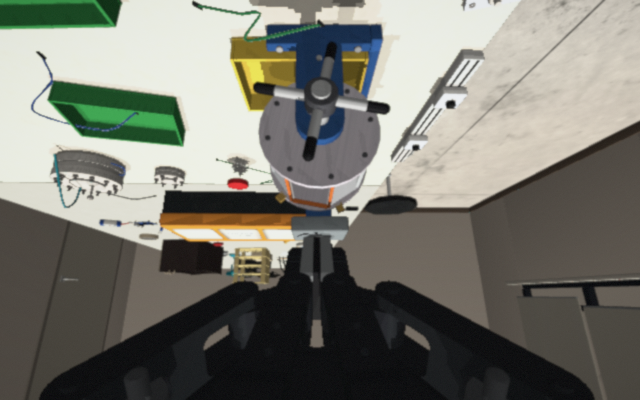

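The tilted pose is reachable. The hub is at (320,93), the top spoke's end at (308,155) leaning towards −x, and the rear spoke's end at (388,108). I'll measure these.

```bash
cat >> h.py <<'E'
def spokes(P,hub=(.630,.0728,.125),yaw=.054):
    c=np.array([[np.cos(yaw),np.sin(yaw),0],[-np.sin(yaw),np.cos(yaw),0],[0,0,1]])
    q=(P.reshape(-1,3)-np.array(hub))@c.T
    r=np.hypot(q[:,0],q[:,2]);m=(abs(q[:,1])<.012)&(r>.025)&(r<.075)
    q=q[m];r=r[m]; hist=np.histogram(np.degrees(np.arctan2(q[:,2],q[:,0])),bins=36,range=(-180,180))[0]
    th=np.arctan2(q[:,2],q[:,0]);a=np.angle(np.exp(4j*th).mean())/4
    return q,np.degrees(a),hist
E
python3 - <<'E'
from h import *
D=np.load('pics/w3.npz');q,a,h=spokes(D['P']);print(len(q),a,h)
print(np.percentile(q,[2,50,98],axis=0).round(4))
r=np.hypot(q[:,0],q[:,2]);print(r.max())
for k in range(4):
    t=np.radians(a+90*k);d=np.array([np.cos(t),np.sin(t)]);s=q[:,[0,2]]@d;o=q[:,[0,2]]@np.array([-d[1],d[0]]);m=(s>.02)&(abs(o)<.02)
    if m.sum()>20:print(a+90*k,m.sum(),s[m].max(),o[m].min(),o[m].max(),q[m][:,1].mean())
E
```

```text
1771 11.342409556893232 [248 204   5   0   0   0   0   0   0  89 233  16   0   0   0   0   0   0
 117 385   2   0   0   0   0   0   5 239 228   0   0   0   0   0   0   0]
[[-0.0581  0.0002 -0.057 ]
 [-0.0028  0.0053  0.0068]
 [ 0.0601  0.0072  0.0605]]
0.06554381834792988
11.342409556893232 504 0.06552955816366314 -0.005845611895141507 0.004905262717176289 0.00431028458558981
101.34240955689323 472 0.06430196690960037 -0.006038771507513668 0.004521754167811124 0.00515982931284001
191.34240955689324 457 0.06322870333350059 -0.0048497540159286295 0.0054212678280216205 0.004732883811862234
281.34240955689324 338 0.06394104208386335 -0.004254187954486531 0.006040160794262081 0.005233956345447604
```

>>> drive_tool:
  plan:
    - [0.0239,0.0103,0,0,0,0,-1]
    - [0.0239,0.0103,0,0,0,0,-1]
    - [0.0239,0.0103,0,0,0,0,-1]
    - [0.0239,0.0103,0,0,0,0,-1]
    - [0,0,0.04,0,0,0,-1]
    - [0,0,0.04,0,0,0,-1]
    - [0,0,0.02,0,0,0,-1]
    - [0,0,0,0,0,0,-1]
    - [0,0,0,0,0,0,-1]

```text
t: 12.25
tcp_pos: [0.6631, 0.1415, 0.1519]
tool_rot: [0.609, 0.642, -0.316, 0.341]
force: [0.7, 1.0, -0.1]
finger_gap: 0.001
gripper_force: 0.0
```

```bash
cat >> h.py <<'E'
def todelta(target):
    s=manip.sense();M=R.from_quat(s['tool_rot']).as_matrix();return M.T@(np.array(target)-s['tcp_pos'])
E
python3 - <<'E'
from h import *
s=manip.sense();print(s['t'],np.round(s['q'],3),np.round(s['tcp_pos'],4),s['force'],np.round(R.from_quat(s['tool_rot']).as_matrix(),3),todelta([.669,.077,.1075]).round(4))
E
```

```text
12.25 [ 0.374  0.938  1.21  -0.907  1.471  0.652] [0.6631 0.1415 0.1519] [ 0.69926259  1.02493456 -0.05775207] [[-0.025  0.998  0.053]
 [ 0.567  0.057 -0.821]
 [-0.823  0.009 -0.568]] [-0.0002  0.0018  0.0785]
```

>>> drive_tool:
  plan:
    - [0,0.001,0.026,0,0,0,-1]
    - [0,0.001,0.026,0,0,0,-1]
    - [0,0,0.026,0,0,0,-1]
    - [0,0,0,0,0,0,-1]

```text
t: 12.65
tcp_pos: [0.6681, 0.0763, 0.1068]
tool_rot: [0.609, 0.642, -0.318, 0.34]
force: [-0.5, 0.3, -0.1]
finger_gap: 0.002
gripper_force: 0.0
```

```bash
python3 - <<'E'
from h import *
s=manip.sense();print(s['t'],np.round(s['tcp_pos'],4),s['force'])
f=np.radians(np.arange(-24,180,6));x=.043*np.cos(f);z=.043*np.sin(f)
for a,dx,dz in zip(np.arange(-24,180,6),np.diff(x),np.diff(z)):print(a+6,[round(-.823*dz,4),round(dx,4),round(-.568*dz,4)])
E
```

```text
12.65 [0.6681 0.0763 0.1068] [-0.46841389  0.29444356 -0.06546452]
-18 [np.float64(-0.0035), np.float64(0.0016), np.float64(-0.0024)]
-12 [np.float64(-0.0036), np.float64(0.0012), np.float64(-0.0025)]
-6 [np.float64(-0.0037), np.float64(0.0007), np.float64(-0.0025)]
0 [np.float64(-0.0037), np.float64(0.0002), np.float64(-0.0026)]
6 [np.float64(-0.0037), np.float64(-0.0002), np.float64(-0.0026)]
12 [np.float64(-0.0037), np.float64(-0.0007), np.float64(-0.0025)]
18 [np.float64(-0.0036), np.float64(-0.0012), np.float64(-0.0025)]
24 [np.float64(-0.0035), np.float64(-0.0016), np.float64(-0.0024)]
30 [np.float64(-0.0033), np.float64(-0.002), np.float64(-0.0023)]
36 [np.float64(-0.0031), np.float64(-0.0025), np.float64(-0.0021)]
42 [np.float64(-0.0029), np.float64(-0.0028), np.float64(-0.002)]
48 [np.float64(-0.0026), np.float64(-0.0032), np.float64(-0.0018)]
54 [np.float64(-0.0023), np.float64(-0.0035), np.float64(-0.0016)]
60 [np.float64(-0.002), np.float64(-0.0038), np.float64(-0.0014)]
66 [np.float64(-0.0017), np.float64(-0.004), np.float64(-0.0012)]
72 [np.float64(-0.0013), np.float64(
[... 448 characters left out ...]
3), np.float64(-0.0042), np.float64(0.0009)]
120 [np.float64(0.0017), np.float64(-0.004), np.float64(0.0012)]
126 [np.float64(0.002), np.float64(-0.0038), np.float64(0.0014)]
132 [np.float64(0.0023), np.float64(-0.0035), np.float64(0.0016)]
138 [np.float64(0.0026), np.float64(-0.0032), np.float64(0.0018)]
144 [np.float64(0.0029), np.float64(-0.0028), np.float64(0.002)]
150 [np.float64(0.0031), np.float64(-0.0025), np.float64(0.0021)]
156 [np.float64(0.0033), np.float64(-0.002), np.float64(0.0023)]
162 [np.float64(0.0035), np.float64(-0.0016), np.float64(0.0024)]
168 [np.float64(0.0036), np.float64(-0.0012), np.float64(0.0025)]
174 [np.float64(0.0037), np.float64(-0.0007), np.float64(0.0025)]
```

>>> drive_tool:
  plan:
    - [-0.0035,0.0016,-0.0024,0,0,0,-1]
    - [-0.0036,0.0012,-0.0025,0,0,0,-1]
    - [-0.0037,0.0007,-0.0025,0,0,0,-1]
    - [-0.0037,0.0002,-0.0026,0,0,0,-1]
    - [-0.0037,-0.0002,-0.0026,0,0,0,-1]
    - [-0.0037,-0.0007,-0.0025,0,0,0,-1]
    - [-0.0036,-0.0012,-0.0025,0,0,0,-1]
    - [-0.0035,-0.0016,-0.0024,0,0,0,-1]

```text
t: 13.45
tcp_pos: [0.6685, 0.0779, 0.143]
tool_rot: [0.608, 0.643, -0.316, 0.341]
force: [1.0, 3.0, -6.0]
finger_gap: 0.0
gripper_force: 2.9
```

```bash
python3 - <<'E'
from h import *
s=manip.sense();e=np.array([.6730-.630,0,0]);p=s['tcp_pos']-np.array([.630,.0728,.125]);print(s['t'],np.round(p,4),np.degrees(np.arctan2(p[2],p[0])),np.hypot(p[0],p[2]),s['force'])
for n in('wrist','side'):
    d,P,T,f=snap(n);q,a,h=spokes(P);print(n,len(q),a,h)
E
```

```text
13.45 [0.0385 0.0051 0.018 ] 25.09817815043964 0.04247925642174133 [ 1.03484984  2.97621001 -6.03445312]
wrist 5815 -37.613689003575416 [   0    0    0    0  157  949  180    0    0    0    0    0    0  266
 1118   81    0    0  215  299   93   10  241  287    3    0    0    0
    0    0    0  772 1116   28    0    0]
side 55 -41.65590728889353 [ 0  0  0  0  0  0  0  0  0  0  0  0  0  0  0  0  0  0  0  0  1  9 10 13
  0  0  0  0  0  0  0  6 16  0  0  0]
```

The spoke followed from 11° to about 50°, so the drum is unlocked. I'll keep going around.

>>> drive_tool:
  plan:
    - [-0.0033,-0.002,-0.0023,0,0,0,-1]
    - [-0.0031,-0.0025,-0.0021,0,0,0,-1]
    - [-0.0029,-0.0028,-0.002,0,0,0,-1]
    - [-0.0026,-0.0032,-0.0018,0,0,0,-1]
    - [-0.0023,-0.0035,-0.0016,0,0,0,-1]
    - [-0.002,-0.0038,-0.0014,0,0,0,-1]
    - [-0.0017,-0.004,-0.0012,0,0,0,-1]
    - [-0.0013,-0.0042,-0.0009,0,0,0,-1]
    - [-0.001,-0.0043,-0.0007,0,0,0,-1]
    - [-0.0006,-0.0044,-0.0004,0,0,0,-1]

```text
t: 14.55
tcp_pos: [0.6335, 0.0756, 0.1685]
tool_rot: [0.608, 0.642, -0.317, 0.342]
force: [5.8, -0.2, -0.8]
finger_gap: -0.0
gripper_force: 2.1
```

>>> drive_tool:
  plan:
    - [-0.0002,-0.0045,-0.0001,0,0,0,-1]
    - [0.0002,-0.0045,0.0001,0,0,0,-1]
    - [0.0006,-0.0044,0.0004,0,0,0,-1]
    - [0.001,-0.0043,0.0007,0,0,0,-1]
    - [0.0013,-0.0042,0.0009,0,0,0,-1]
    - [0.0017,-0.004,0.0012,0,0,0,-1]
    - [0.002,-0.0038,0.0014,0,0,0,-1]
    - [0.0023,-0.0035,0.0016,0,0,0,-1]
    - [0.0026,-0.0032,0.0018,0,0,0,-1]

```text
t: 15.45
tcp_pos: [0.5962, 0.0728, 0.1538]
tool_rot: [0.608, 0.642, -0.318, 0.341]
force: [3.3, -1.6, 2.8]
finger_gap: -0.001
gripper_force: 2.1
```

```bash
python3 - <<'E'
from h import *
s=manip.sense();p=s['tcp_pos']-np.array([.630,.0728,.125]);print(s['t'],np.round(p,4),np.degrees(np.arctan2(p[2],p[0])),np.hypot(p[0],p[2]),s['force'])
d,P,T,f=snap('wrist');q,a,h=spokes(P);print(len(q),a,h)
th=np.degrees(np.arctan2(q[:,2],q[:,0]));m=th<-0
print(np.degrees(np.angle(np.exp(4j*np.radians(th[m])).mean())/4))
E
```

```text
15.45 [-0.0338  0.      0.0288] 139.59519705531326 0.044381997745775774 [ 3.28813532 -1.62730744  2.75675791]
5791 -14.507431313152187 [   0    0    0    0    0    0   15  885  337    0    0    0    0    0
    0   65  994  398    0    0    0    0    0    0   90  486  227    0
    0    0    1  125  120  460 1180  408]
-12.860561033935435
```

>>> drive_tool:
  plan:
    - [0.0029,-0.0028,0.002,0,0,0,-1]
    - [0.0031,-0.0025,0.0021,0,0,0,-1]
    - [0.0004,-0.0003,0.0003,0,0,0,-1]
    - [0,0,0,0,0,0,-1]

```text
t: 15.9
tcp_pos: [0.5902, 0.073, 0.145]
tool_rot: [0.609, 0.642, -0.318, 0.34]
force: [0.5, -1.0, 2.6]
finger_gap: 0.001
gripper_force: 0.7
```

```bash
python3 - <<'E'
from h import *
s=manip.sense();print(s['t'],s['tcp_pos'],s['force'])
d,P,T,f=snap('wrist');q,a,h=spokes(P);print(h)
th=np.degrees(np.arctan2(q[:,2],q[:,0]));m=th<30
print(np.degrees(np.angle(np.exp(4j*np.radians(th[m])).mean())/4))
save('w4.png',d['image'])
E
```

```text
15.9 [0.59021027 0.07302495 0.14497593] [ 0.52942196 -1.03664332  2.55219397]
[833  21   0   0   0   0   0   0 651 610  12   0   0   0   0   0  19 758
 822   0   0   0   0   0   0  10 188  72   0   0   0   0   2 125 397 880]
0.8984461076382295
```

View pics/w4.png

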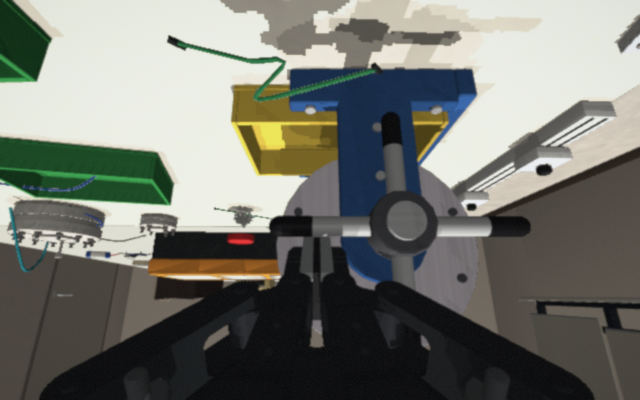

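The spokes are square, with the drum at about −3.14. I'll back out and check the tray for the knobs.

>>> drive_tool:
  plan:
    - [-0.002,0.001,-0.002,0,0,0,-1]
    - [0,0,-0.03,0,0,0,-1]
    - [0,0,-0.05,0,0,0,-1]
    - [0,0,-0.05,0,0,0,-1]
    - [-0.03,-0.03,-0.02,0,0,0,-1]
    - [-0.03,-0.03,0,0,0,0,-1]
    - [0,-0.03,0,0,8,0,-1]
    - [0,-0.03,0,0,8,0,-1]
    - [0,-0.02,0,0,8,0,-1]
    - [0,0,0,0,8,0,-1]

```text
t: 16.95
tcp_pos: [0.4425, 0.156, 0.2819]
tool_rot: [0.672, 0.713, -0.136, 0.148]
force: [-0.1, -0.6, 0.5]
finger_gap: -0.001
gripper_force: 0.0
```

```bash
python3 - <<'E'
from h import *
s=manip.sense();print(s['t'],s['tcp_pos'],s['force'])
d,P,T,f=snap('wrist');q,a,h=spokes(P);print('spokes',a,len(q))
d2,P2,T2,f2=snap('top');d3,P3,_,_=snap('side')
a=cv2.resize(d2['image'][120:220,280:400],None,fx=3.3,fy=3.3)
b=cv2.resize(d3['image'][170:280,280:400],None,fx=3.3,fy=3.3)
w=cv2.resize(d['image'],(400,250))
c=np.zeros((600,800,3),np.uint8);c[:330,:396]=a[:330,:396];c[:363,400:796]=b[:363,:396];c[350:600,:400]=w
cv2.imwrite('pics/m5.png',c[...,::-1])
hsv=cv2.cvtColor(d2['image'],cv2.COLOR_RGB2HSV).astype(int)
m=(hsv[...,1]>150)&((hsv[...,0]<8)|(hsv[...,0]>172))&(np.mgrid[:400,:640][1]>420)&(np.mgrid[:400,:640][1]<470);print('jar',np.nanmean(P2[m],0))
yel=(hsv[...,0]>20)&(hsv[...,0]<34)&(hsv[...,1]>150);yel[:,:300]=0;yel[:,400:]=0;yel[:110]=0;yel[230:]=0
p=P2[yel&(P2[...,2]<.045)];print(np.percentile(p,[1,3],axis=0).round(3))
E
```

```text
16.95 [0.44252089 0.15600522 0.28190653] [-0.14806535 -0.64151955  0.50293145]
spokes 0.5383892195739354 1380
jar [ 0.47229827 -0.35063451  0.0625815 ]
[[ 0.531 -0.088 -0.003]
 [ 0.532 -0.085 -0.002]]
```

View pics/m5.png

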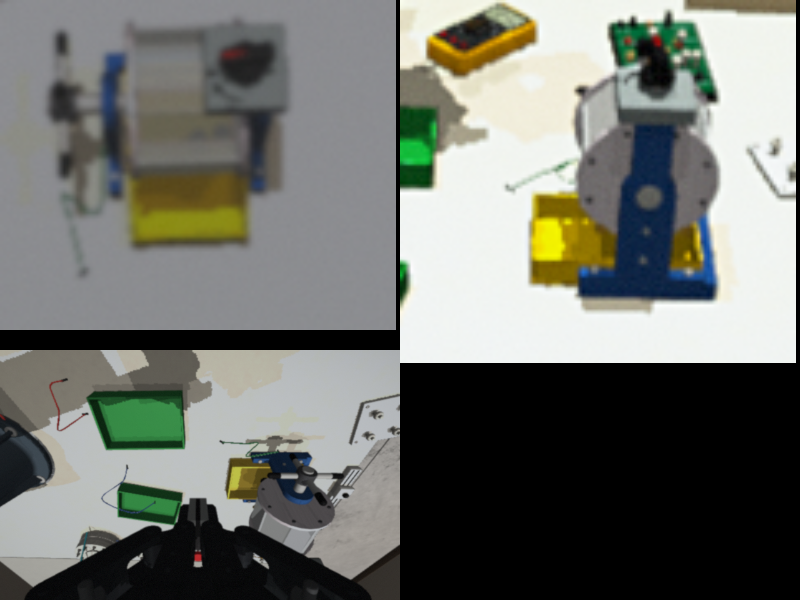

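The drum, tray and jar read right, but the knobs are hidden under the drum. I'll look from low at the front-left.

>>> drive_tool:
  plan:
    - [0,0,0,-3.3,0,-7.6,-1]
    - [0,0,0,-3.3,0,-7.6,-1]
    - [0,0,0,-3.3,0,-7.6,-1]
    - [0,0,0,-3.3,0,-7.6,-1]
    - [0,0,0,-3.3,0,-7.6,-1]
    - [0,0,0,0,-8,0,-1]
    - [0,0,0,0,-8,0,-1]
    - [0,0,0,0,-8,0,-1]
    - [0,0,0,0,-8,0,-1]
    - [0,0,0,0,-5,0,-1]

```text
t: 18.1
tcp_pos: [0.4456, 0.1562, 0.2801]
tool_rot: [0.333, 0.8, -0.191, 0.461]
force: [0.1, -0.4, -0.2]
finger_gap: 0.001
gripper_force: 0.0
```

```bash
python3 - <<'E'
from h import *
s=manip.sense();d,P,T,f=snap('wrist');print(s['t'],s['q'].round(3) if hasattr(s['q'],'round') else s['q'],s['tcp_pos'],T.round(3))
X=np.linalg.inv(T)@np.array([.58,-.04,.01,1]);print('tray centre px',d['cx']+f*X[0]/-X[2],d['cy']-f*X[1]/-X[2],X,todelta(np.array(s['tcp_pos'])+[0,0,-.1]))
np.savez('pics/w6.npz',im=d['image'],P=P)
E
```

```text
18.1 [ 0.616  0.461  2.016 -1.345  1.066  0.804] [0.44557652 0.15618804 0.28005694] [[ 0.709 -0.164 -0.686  0.341]
 [ 0.705  0.165  0.69   0.262]
 [ 0.    -0.972  0.233  0.28 ]
 [ 0.     0.     0.     1.   ]]
tray centre px 285.89505364282564 74.68866683773551 [-0.04335342  0.17369823 -0.43550813  1.        ] [0.08429579 0.00101411 0.04983372]
```

```bash
python3 - <<'E'
from h import *
w=np.load('pics/w6.npz')['im']
d2,P2,_,_=snap('top');d3,P3,_,_=snap('side')
st=lambda i:np.clip((i.astype(float)-20)*1.9,0,255).astype(np.uint8)
c=np.zeros((600,800,3),np.uint8)
c[:240,:400]=cv2.resize(st(d2['image'][140:200,300:400]),(400,240),interpolation=cv2.INTER_CUBIC)
c[:240,400:]=cv2.resize(d3['image'][210:270,280:380],(400,240),interpolation=cv2.INTER_CUBIC)
c[240:600,:800]=cv2.resize(w[0:216,60:540],(800,360),interpolation=cv2.INTER_CUBIC)
cv2.imwrite('pics/m7.png',c[...,::-1])
E
```

```text
(no output)
```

View pics/m7.png

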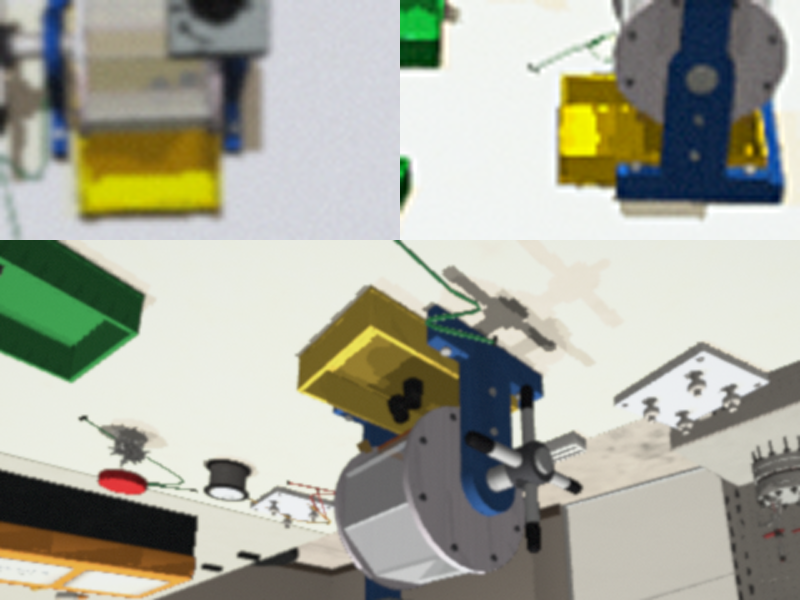

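The low view (upside down) shows both black knobs, at (398,407) and (413,390) in the mosaic, lying in the yellow tray. I'll check their 3D positions, then hand in.

```bash
python3 - <<'E'
from h import *
D=np.load('pics/w6.npz');P=D['P'];ok=True
for u,v in((398,407),(413,390)):
    U=int(60+u*.6);V=int((v-240)*.6);p=np.nanmedian(P[V-1:V+2,U-1:U+2].reshape(-1,3),0)
    r=p-np.array([.6355,-.032,0]);c=[.9985*r[0]+.054*r[1]+.0225,-.054*r[0]+.9985*r[1],p[2]];print(np.round(c,3))
    ok&=abs(c[0])<.075 and abs(c[1])<.05 and c[2]<.04
s=manip.sense();print(ok,s['t'],s['force'])
if ok: print(manip.sign_off())
E
```

```text
[ 0.009 -0.03   0.022]
[ 0.006 -0.006  0.017]
True 18.25 [ 0.32195526 -0.5909318   0.07064064]
the job is handed in; nothing more can be done
None
```

I handed the job in at 18.25 s of the 72 s allowed, with no verdict returned: tray home against the rear bar, lock screw at about 1.44 rad, drum port facing down (about −3.14 rad), both black knobs lying in the tray, jar not moved.

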